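# Find the tin with the loose piece by shaking

### The job

A steel piece has come loose inside one of the three closed tins on the counter. Working from left to right, lift each tin in turn and shake or rock it gently end to end to feel whether something slides inside, then stand the tin with the loose piece in the middle of the coffee scale's raised plate, set down gently. The other two tins must end up standing upright back where they were, and the things around must not be moved.

Things in the scene. Friction and masses are not known exactly. Their poses are not given: they have to be found in the camera images.
- tin_left_centre (a point): closed oblong grey metal tin, 120 x 50 x 64 mm, flat sides, slip lid fixed shut; the leftmost (+y) of a row of three that look exactly alike. The point is its centre, 32 mm above its underside; x along its 120 mm length, y across its 50 mm width, z up. Grip it across the width. 0.34 to 0.41 kg, differing at random, so weight tells nothing. Contents: see the other two tins
- tin_middle_centre (a point): middle tin of the row; shape and axes as the left one. Each tin holds a 0.22 kg steel disc, 38 mm across, near its middle. In one tin, a different one each time, the disc is loose: it slides lengthwise, up to 37 mm either way, when the tin is tilted lengthwise by more than about 10 degrees or jerked. In the other two it is stuck fast
- tin_right_centre (a point): rightmost (-y) tin of the row; shape and axes as the left one. Once the tin is level again a loose disc stays at the end it slid to, so the moment of the tin's weight on the hand, about the tin's y axis, differs by up to 0.16 N m between the two ends; with a stuck disc it does not change
- scale_top (a point): black flat coffee scale, 155 (x) x 125 (y) x 21 mm, fixed on the counter behind the row of tins; the point is the centre of its raised flat weighing plate (116 x 118 mm), 21 mm above the counter and 16 mm along +x (away from the robot) from the middle of the scale's outline; z up
- jug_centre (a point): bystander: small steel milk jug, 103 x 69 x 92 mm, to the right of the tins; its centre, half-way up
- tamper_centre (a point): bystander: tamper with a dark handle standing on its 58 mm steel base, 98 mm high, right of the scale; its centre, half-way up
- cup_centre (a point): bystander: small steel dosing cup with a handle, 62 x 85 x 50 mm, to the left of the tins; its centre, half-way up
- spoon_centre (a point): bystander: teaspoon 130 mm long lying on the counter to the left of the tins; its centre, 5 mm up
Not all that is in view belongs to the job. Leave any blue or purple look-alike of the part that bears tin_right_centre alone.

How it is judged:
By the outcome, as a careful person would: the job done as asked, in the order asked, and still so for the second after the job is handed in, with the robot touching nothing.
It also fails if it takes over 72 s, if anything falls off the work surface, if the arm or the gripper's body presses on something with over 40 N, if the wrist force passes 120 N, or if a joint passes its speed limit or range.

### The arm

A 6-joint arm with a two-finger parallel gripper is mounted at the origin on a cart in front of the work surface, level with it; the furniture and walls round the work are solid. World frame = base frame: x ahead of the robot, y to its left, z up, the work surface at z = 0. Lengths are in m, angles in degrees, forces in N, time in s.
With the tool pointing down it reaches from about 0.25 to 0.725 m from the base axis. Payload 9.7 kg.
Tool frame: the origin (TCP) lies at the very end of the fingers, on their centre line; the grasp point (between the pads) lies 19 mm behind it; z points along the fingers, y is the direction in which the jaws open and shut (so a half turn about z gives the same grasp; the last joint's range is limited). The gripper opens to 85 mm and grips with 20 to 120 N. Pads are 22 mm wide; open, the fingers measure 114 mm over their backs; the gripper's body (76 mm by 85 mm) begins 54 mm behind the grasp point. The pads swing forward as they close: fully open they stand 13 mm farther back than shut.
Start: joints at [-66.349, 4.979, 10.078, 95.1, 0, 90], TCP at [0.221, -0.504, 0.231] pointing down, gripper open.
Joint ranges: [-179.16, 179.16], [-48.56, 103.87], [-65.8, 70.77], [-126.05, 130.52], [-82.76, 87.17], [-180, 180]. Speed limits (degrees/s): [127.2, 127.2, 147.25, 180, 180, 180].

### API

Orientations are given as [roll, pitch, yaw] about the fixed x, y, z axes, in that order (R = Rz(yaw) Ry(pitch) Rx(roll)).
In Python, from workcell import bot, camera, ticket gives the robot as it stands.
- The arm moves only by the shell command python3 -m jog 'ROWS' [FORCE]. ROWS is a JSON object of lists of equal length, an entry for each row: "turn": the turn, a rotation vector about the world's x, y, z each as a share of 8 degrees, from -1 to 1, a list of three; "delta_pos": the shift along the world's x, y, z each as a share of 50 mm, from -1 to 1, a list of three; "hand": the opening, from -1 (shut) to 1 (fully open). A call has exactly 10 rows; each row shifts and turns the commanded pose from where the row before left it; what a row does not reach is not made up. A row lasts 1/10 s, in which the tool goes at most 50 mm and 8.59 degrees, less where a joint would pass 70% of its speed; a pose out of reach is approached as far as the arm can. A call with a number of a shift or a turn outside -1 to 1 is refused whole. A call with a gripper value outside its range is refused whole. The fingers move at their own pace and stop on an object; FORCE is the grip in N (left out, the last holds). Time passes only in rows, so rows that do not move let the fingers close, or fill a call up. It gives the time, the measured TCP pose, the force and the opening at its end, in the units of the state.
- bot.get_obs(): the state, without advancing time (a new reading comes with each control period).
- camera(name): name is "scene" or "side" or "wrist"; returns a dict with "frame" (384x512x3 uint8, red, green, blue), "range_z" (384x512 float32, m along the optical axis (not along the pixel's ray), 0 where there is no reading), "fx", "fy", "cx", "cy" (pixels), "extrinsics" (4x4, takes a point from world to camera coordinates); the wrist camera has in their place "mount" (4x4, takes a point from camera to tool coordinates, whose origin is the TCP and whose axes are the flange's). Camera axes: x right, y up, looking along -z (the intrinsics and any distortion apply to the point x, -y, -z); pixel columns grow to the right and rows downward; lengths in m; the calibration is good to about 2 mm. A picture is of the moment at which its call begins: read the wrist's pose just before it.
- ticket.job_done(): hands the job in, once; it reports no verdict.
The state is a dict: "time": time; "q": joint angles; "qd": joint speeds; "joint_efforts": joint torques, N m; "ee_pos": TCP position; "tcp_rot": TCP orientation; "wrist_force": force on the tool from outside, world axes, zero at the start; "torque": the same for the moment, N m; "opening": finger opening in m.
Only numpy, scipy, OpenCV 4.12 (cv2) and the standard library are available. Lean on these libraries where they do the work, as an engineer would, in place of code of your own. Each camera call takes 0.05 s, during which the arm holds its last target.

## Working session

There is one attempt and no reset: what is moved stays moved. The work goes in short steps, Python scripts to look and compute and a shell command to move; the robot and the scene stay as the last step left them, time stands still between calls to the robot, and variables do not carry over. Pictures are saved under pics/ and viewed, and the job is handed in when it is done.

```bash
ls; mkdir -p pics; python3 - <<'E'
from workcell import bot,camera
import cv2,numpy as np
print(bot.get_obs())
for n in ["scene","side","wrist"]:
    c=camera(n); cv2.imwrite(f"pics/{n}0.png",c["frame"][:,:,::-1]); np.savez(f"{n}0.npz",**c)
    print(n,{k:(v if k not in("frame","range_z") else v.shape) for k,v in c.items()})
E
```

```text
pics
{'time': 0.0, 'q': array([-6.63506184e+01,  5.01213265e+00,  1.00327055e+01,  9.50999495e+01,
       -2.38376726e-04,  9.00013576e+01]), 'qd': array([ 0.00280098, -0.00965941, -0.06830962, -0.00173452, -0.06082555,
        0.04806786]), 'joint_efforts': array([-2.40664249e-04, -5.20392537e+01,  4.64802217e+01,  1.62716402e-02,
        4.29354003e-06, -1.74083630e-05]), 'ee_pos': array([ 0.22052823, -0.50358862,  0.23055751]), 'tcp_rot': array([-1.79920623e+02,  2.40257270e-04,  2.36480243e+01]), 'wrist_force': array([-0.17005189,  0.01123939,  0.17102177]), 'torque': array([ 0.02827312, -0.0035473 , -0.03877632]), 'opening': 0.08525525566719952}
scene {'frame': (384, 512, 3), 'range_z': (384, 512), 'fx': 496.6547391393579, 'fy': 496.6547391393579, 'cx': 263.057591170092, 'cy': 192.84471354500525, 'extrinsics': array([[-0.50520878, -0.86299225, -0.00291054,  0.33346122],
       [ 0.40909726, -0.24245861,  0.8796893 , -0.29299123],
       [-0.75987073,  0.44323606,  0.47553998, -1.39510918],
       [ 0.        ,  0.        ,  0.        ,  1.        ]])}
side {'frame': (384, 512, 3
[... 197 characters left out ...]
95257],
       [ 0.24160374, -0.57853454,  0.77905418, -0.18513249],
       [-0.32523048,  0.70812568,  0.62672414, -0.99697958],
       [ 0.        ,  0.        ,  0.        ,  1.        ]])}
wrist {'frame': (384, 512, 3), 'range_z': (384, 512), 'fx': 264.59357306880025, 'fy': 264.59357306880025, 'cx': 250.89209861899587, 'cy': 186.9045153087065, 'mount': array([[ 2.54600134e-04,  9.54799438e-01,  2.97250683e-01,
         7.66549356e-02],
       [ 9.99999422e-01,  6.75120521e-05, -1.07337165e-03,
         6.18187022e-04],
       [-1.04492265e-03,  2.97250785e-01, -9.54798868e-01,
        -1.42437409e-01],
       [ 0.00000000e+00,  0.00000000e+00,  0.00000000e+00,
         1.00000000e+00]])}
```

View pics/scene0.png

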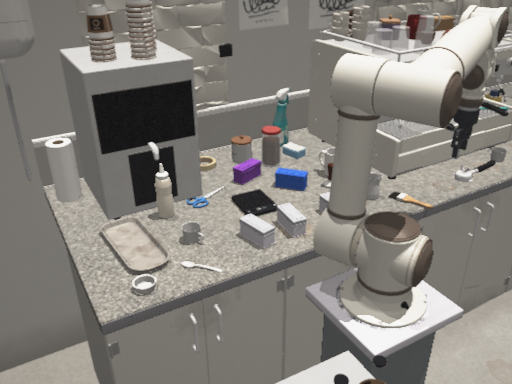

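View pics/side0.png

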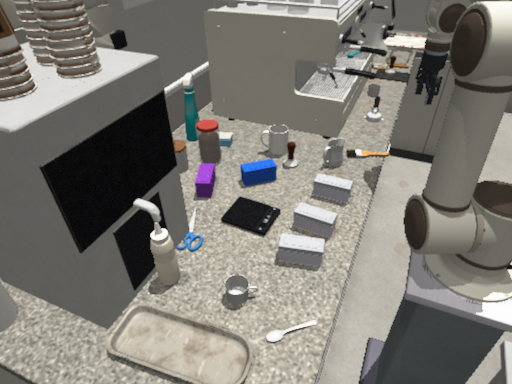

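View pics/wrist0.png

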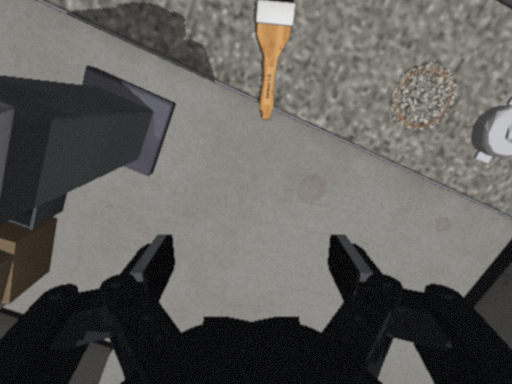

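The side picture shows three grey tins: right at (332,188), middle (315,219) and left (300,250). The black scale is at (251,215). The blue (258,172) and purple (205,180) blocks are look-alikes and stay put. The jug is at (334,152), tamper (291,155), cup (237,291) and spoon (292,330). Next I measure from the depth images.

```bash
cat > h.py <<'E'
import numpy as np,cv2
def cloud(c,T=None):
    z=c["range_z"];v,u=np.mgrid[0:384,0:512]
    X=(u-c["cx"])/c["fx"]*z;Y=-(v-c["cy"])/c["fy"]*z
    P=np.stack([X,Y,-z],-1)
    if T is None: T=np.linalg.inv(c["extrinsics"])
    W=P@T[:3,:3].T+T[:3,3]; W[z<=0]=np.nan
    return W
def tins(W,F,box,zlo=.055,zhi=.072):
    m=(W[...,0]>box[0])&(W[...,0]<box[1])&(W[...,1]>box[2])&(W[...,1]<box[3])&(W[...,2]>zlo)&(W[...,2]<zhi)
    n,l,s,c=cv2.connectedComponentsWithStats(m.astype(np.uint8))
    r=[]
    for i in range(1,n):
        if s[i,4]<40: continue
        k=l==i;p=W[k];rect=cv2.minAreaRect(p[:,:2].astype(np.float32))
        r.append((s[i,4],c[i].round(),np.round(rect[0],4),np.round(rect[1],4),round(rect[2],1),np.nanmedian(p[:,2]).round(4),F[k].mean(0).round()))
    return r
E
python3 - <<'E'
from h import *
for n in["scene","side"]:
    c=np.load(n+"0.npz");W=cloud(c)
    print(n)
    for r in tins(W,c["frame"],(.2,.8,-.3,.4)):print(*r)
    for name,(u,v) in ({"tinL":(300,240),"tinM":(315,212),"tinR":(332,182),"scale":(251,215),"jug":(334,145),"tamper":(291,147),"cup":(237,282),"spoon":(292,330)} if n=="side" else {"scale":(254,203)}).items(): print(name,W[v,u].round(3))
    # counter
    m=(abs(W[...,2])<.01);print("counter",np.nanmedian(W[...,2][m]))
    m=(W[...,2]>.012)&(W[...,2]<.03)&(c["frame"].max(-1)<70)&(W[...,0]>.3)&(W[...,0]<.75)&(abs(W[...,1])<.3)
    nn,l,s,cc=cv2.connectedComponentsWithStats(m.astype(np.uint8))
    for i in range(1,nn):
        if s[i,4]>200:
            p=W[l==i];print("dark",s[i],cv2.minAreaRect(p[:,:2].astype(np.float32)),np.nanmedian(p[:,2]))
c=np.load("side0.npz");f=c["frame"][130:350,180:380];cv2.imwrite("pics/crop0.png",cv2.resize(f,None,fx=2.7,fy=2.7,interpolation=2)[:,:,::-1])
E
```

```text
scene
241 [291. 172.] [ 0.6938 -0.149 ] [0.1235 0.0629] 41.7 0.0635 [ 77. 119. 208.]
128 [187. 189.] [0.7679 0.2627] [0.0175 0.1149] 0.8 0.063 [103. 101.  98.]
70 [325. 196.] [ 0.4678 -0.1433] [0.0324 0.0636] 53.0 0.0639 [200. 199. 199.]
95 [162. 201.] [0.7354 0.3749] [0.0783 0.0442] 46.9 0.0634 [119. 113. 104.]
334 [292. 213.] [0.4363 0.0205] [0.0557 0.1298] 86.0 0.0638 [213. 211. 212.]
377 [257. 223.] [0.4349 0.1549] [0.1284 0.0576] 12.0 0.0638 [210. 208. 209.]
scale [0.61  0.068 0.026]
counter 4.43528743989674e-05
dark [232 190  45  24 630] ((0.6325850486755371, 0.05521867424249649), (0.11934370547533035, 0.1587061583995819), 86.3289794921875) 0.02013343807850071
side
323 [257. 166.] [ 0.7025 -0.1442] [0.1207 0.0582] 42.8 0.0625 [ 46. 108. 217.]
384 [333. 182.] [ 0.433  -0.1534] [0.1221 0.056 ] 1.0 0.0622 [200. 201. 203.]
523 [315. 214.] [0.4422 0.0252] [0.0548 0.1216] 85.3 0.0625 [204. 205. 207.]
85 [179. 231.] [0.7733 0.2502] [0.0057 0.0844] 1.1 0.064 [101. 100.  96.]
680 [301. 244.] [0.4412 0.1592] [0.1215 0.0545] 12.5 0.0629 [208. 208. 210.]
134 [163. 268.] [0.7399 0.3797] [0.0708 0.0314] 34.9 0.0635 [98. 94. 84.]
tinL [0.445 0.153 0.065]
tinM [0.442 0.021 0.062]
tinR [ 0.434 -0.149  0.061]
scale [0.635 0.064 0.019]
jug [ 0.488 -0.39   0.06 ]
tamper [ 0.623 -0.273  0.085]
cup [0.558 0.321 0.024]
spoon [0.385 0.384 0.007]
counter -0.0008806978292256185
dark [ 222  197   58   37 1217] ((0.6390354633331299, 0.056472502648830414), (0.12800875306129456, 0.1502542942762375), 88.14164733886719) 0.01923084815561893
```

```bash
ls pics
```

```text
crop0.png
scene0.png
side0.png
wrist0.png
```

View crop.

View pics/crop0.png

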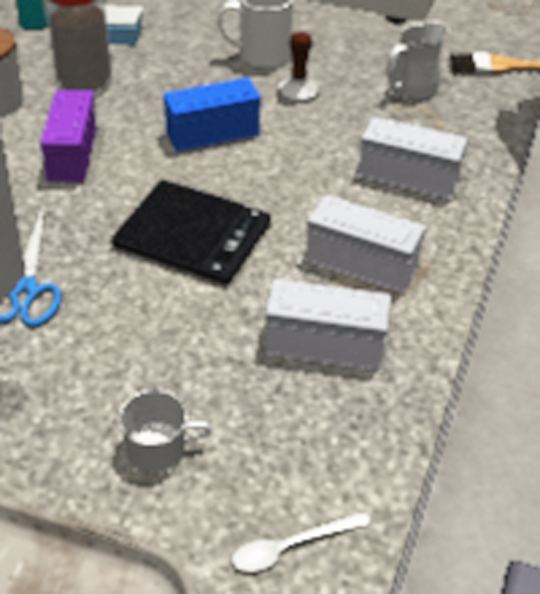

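```bash
python3 -m jog '{"delta_pos":[[0.4,0.7,0],[0.4,0.7,0],[0.4,0.7,0],[0.4,0.7,0],[0.4,0.7,0],[0.4,0.7,0],[0.4,0.7,0],[0.4,0.7,0],[0.4,0.7,0],[0.3,0.5,0]],"turn":[[0,0,-0.3],[0,0,-0.3],[0,0,-0.3],[0,0,-0.3],[0,0,-0.3],[0,0,-0.3],[0,0,-0.3],[0,0,-0.3],[0,0,-0.3],[0,0,-0.2]],"hand":[1,1,1,1,1,1,1,1,1,1]}'
cat >> h.py <<'E'
def wristcloud():
    from workcell import bot,camera
    from scipy.spatial.transform import Rotation as R
    o=bot.get_obs();c=camera("wrist")
    T=np.eye(4);T[:3,:3]=R.from_euler("xyz",o["tcp_rot"],degrees=True).as_matrix();T[:3,3]=o["ee_pos"]
    return o,c,cloud(c,T@c["mount"])
E
python3 - <<'E'
from h import *
o,c,W=wristcloud();cv2.imwrite("pics/w1.png",c["frame"][:,:,::-1]);print(o["time"],o["ee_pos"],o["tcp_rot"])
for r in tins(W,c["frame"],(.3,.6,-.3,.4)):print(*r)
E
```

```text
time: 1.15
ee_pos: [0.4163, -0.1617, 0.2312]
tcp_rot: [-180.0, -0.0, 0.4]
wrist_force: [-0.4, -1.7, -0.6]
opening: 0.0854
1.15 [ 0.41628876 -0.16174517  0.2312019 ] [-1.79987372e+02 -3.63934047e-03  4.19956806e-01]
4735 [ 98. 146.] [0.4401 0.0191] [0.0527 0.1212] 85.8 0.0638 [111. 112. 116.]
4294 [248. 156.] [ 0.4306 -0.159 ] [0.0517 0.1205] 89.8 0.0641 [195. 196. 202.]
1111 [ 10. 173.] [0.4172 0.1263] [0.031  0.0837] 77.8 0.0629 [160. 162. 168.]
```

```bash
python3 -m jog '{"delta_pos":[[0.04,0.65,0],[0.04,0.65,0],[0.04,0.65,0],[0.04,0.65,0],[0.04,0.65,0],[0.04,0.65,0],[0.04,0.65,0],[0.04,0.65,0],[0.04,0.65,0],[0.04,0.4,0]],"turn":[[0,0,0.15],[0,0,0.15],[0,0,0.15],[0,0,0.15],[0,0,0.15],[0,0,0.15],[0,0,0.15],[0,0,0.15],[0,0,0.15],[0,0,0.1]],"hand":[1,1,1,1,1,1,1,1,1,1]}'
python3 - <<'E'
from h import *
o,c,W=wristcloud();cv2.imwrite("pics/w2.png",c["frame"][:,:,::-1]);print(o["time"],o["ee_pos"],o["tcp_rot"])
for r in tins(W,c["frame"],(.3,.6,-.3,.4)):print(*r)
E
```

```text
time: 2.2
ee_pos: [0.4423, 0.12, 0.231]
tcp_rot: [-178.7, 0.0, 14.4]
wrist_force: [-0.6, -0.0, 0.5]
opening: 0.0853
2.2 [0.44225598 0.11997143 0.23104583] [-1.78659386e+02  2.98525843e-02  1.44097141e+01]
4218 [225. 162.] [0.4397 0.1549] [0.1212 0.0516] 12.0 0.0641 [190. 191. 196.]
4070 [332. 189.] [0.4403 0.02  ] [0.0522 0.121 ] 85.7 0.0642 [223. 225. 228.]
3990 [462. 230.] [ 0.4306 -0.1583] [0.1217 0.0539] 0.0 0.0642 [197. 199. 204.]
```

View pics/w2.png

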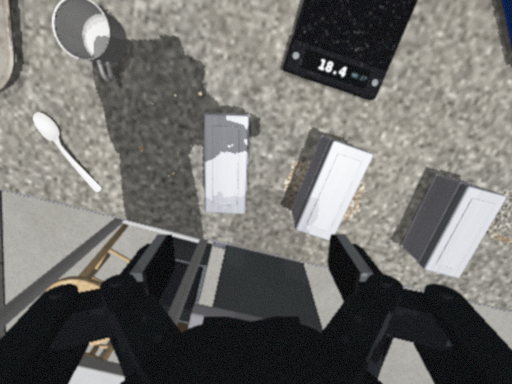

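```bash
python3 -m jog '{"delta_pos":[[-0.05,0.3,0],[0,0.3,-0.2],[0,0.1,-0.3],[0,0,-0.4],[0,0,-0.4],[0,0,-0.4],[0,0,-0.4],[0,0,-0.3],[0,0,-0.2],[0,0,0]],"turn":[[0,0,-0.15],[0,0,-0.15],[0,0,0],[0,0,0],[0,0,0],[0,0,0],[0,0,0],[0,0,0],[0,0,0],[0,0,0]],"hand":[1,1,1,1,1,1,1,1,1,1]}' 80
```

```text
time: 3.25
ee_pos: [0.4463, 0.1244, 0.1]
tcp_rot: [-177.4, 0.1, 14.0]
wrist_force: [-0.9, -0.1, 0.8]
opening: 0.0852
```

```bash
python3 - <<'E'
from workcell import bot
o=bot.get_obs();print(o["q"].round(2),o["qd"].round(2),o["ee_pos"],o["tcp_rot"])
E
```

```text
[ 13.98  -7.36 -16.59  80.89   2.6  179.94] [ 0.27 -0.64  2.32  1.41  0.07  0.07] [0.44626124 0.12444563 0.09999829] [-1.77402123e+02  1.25808701e-01  1.40415243e+01]
```

```bash
python3 -m jog '{"delta_pos":[[0,0,0.3],[0,0,0.4],[0,0.1,0.3],[0,0.1,0],[0,0.1,0],[0,0.1,0],[0,0.1,0],[-0.1,0.1,0],[0,0,0],[0,0,0]],"turn":[[-0.16,-0.04,0.8],[-0.16,-0.04,0.95],[0,0,1],[0,0,1],[0,0,1],[0,0,1],[0,0,1],[0,0,1],[0,0,1],[0,0,1]],"hand":[1,1,1,1,1,1,1,1,1,1]}'
python3 -m jog '{"delta_pos":[[0,0,0],[0,0,0],[0,0,0],[0,0,0],[0,0,0],[0,0,0],[0,0,0],[0,0,0],[0,0,0],[0,0,0]],"turn":[[0,0,1],[0,0,1],[0,0,1],[0,0,1],[0,0,1],[0,0,1],[0,0,1],[0,0,1],[0,0,1],[0,0,1]],"hand":[1,1,1,1,1,1,1,1,1,1]}'
```

```text
time: 4.25
ee_pos: [0.4422, 0.1552, 0.1524]
tcp_rot: [179.9, 0.3, 92.4]
wrist_force: [0.6, -0.8, -0.4]
opening: 0.0853
time: 5.25
ee_pos: [0.4423, 0.155, 0.1524]
tcp_rot: [179.9, 0.4, 172.4]
wrist_force: [0.5, 1.0, 0.8]
opening: 0.0854
```

```bash
python3 -m jog '{"delta_pos":[[-0.05,0,0],[0,0,0],[0,0,0],[0,0,-0.2],[0,0,-0.3],[0,0,-0.3],[0,0,-0.2],[0,0,0],[0,0,0],[0,0,0]],"turn":[[0,0,0.9],[0,0,0.8],[0,0,0.6],[0,0,0.15],[0,0,0],[0,0,0],[0,0,0],[0,0,0],[0,0,0],[0,0,0]],"hand":[1,1,1,1,1,1,1,1,1,1]}'
python3 - <<'E'
from h import *
o,c,W=wristcloud();cv2.imwrite("pics/w3.png",c["frame"][:,:,::-1]);print(o["time"],o["ee_pos"],o["tcp_rot"])
for r in tins(W,c["frame"],(.3,.6,-.3,.4)):print(*r)
E
```

```text
time: 6.25
ee_pos: [0.4396, 0.1551, 0.1018]
tcp_rot: [180.0, 0.4, -168.3]
wrist_force: [-0.2, 0.9, 0.5]
opening: 0.0854
6.25 [0.43964455 0.15505684 0.10182617] [ 179.97396237    0.37118815 -168.33131139]
13085 [ 66. 163.] [0.4393 0.0193] [0.0529 0.1218] 85.7 0.0642 [210. 212. 217.]
10731 [251. 199.] [0.4387 0.154 ] [0.1213 0.0518] 11.9 0.0642 [182. 184. 190.]
```

View pics/w3.png

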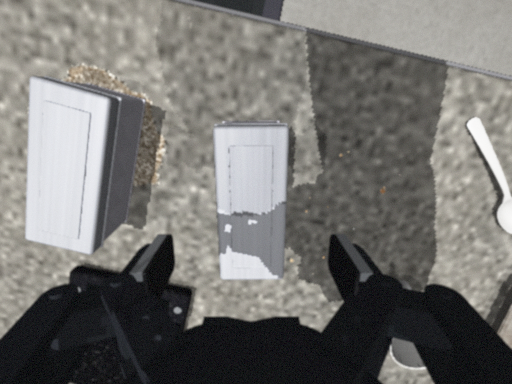

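```bash
python3 -m jog '{"delta_pos":[[0,0,-0.2],[0,0,-0.3],[0,0,-0.3],[0,0,-0.3],[0,0,-0.3],[0,0,-0.2],[0,0,0],[0,0,0],[0,0,0],[0,0,0]],"turn":[[0,0,0],[0,0,0],[0,0,0],[0,0,0],[0,0,0],[0,0,0],[0,0,0],[0,0,0],[0,0,0],[0,0,0]],"hand":[1,1,1,1,1,1,1,-1,-1,-1]}' 70
python3 -m jog '{"delta_pos":[[0,0,0],[0,0,0],[0,0,0],[0,0,0],[0,0,0.05],[0,0,0.15],[0,0,0.3],[0,0,0.3],[0,0,0.3],[0,0,0.3]],"turn":[[0,0,0],[0,0,0],[0,0,0],[0,0,0],[0,0,0],[0,0,0],[0,0,0],[0,0,0],[0,0,0],[0,0,0]],"hand":[-1,-1,-1,-1,-1,-1,-1,-1,-1,-1]}' 70
```

```text
time: 7.3
ee_pos: [0.44, 0.1553, 0.0223]
tcp_rot: [180.0, 0.4, -168.3]
wrist_force: [-0.6, 0.3, -2.5]
opening: 0.0493
time: 8.3
ee_pos: [0.4394, 0.1549, 0.0926]
tcp_rot: [180.0, 0.3, -168.3]
wrist_force: [0.7, -1.0, -3.7]
opening: 0.0495
```

```bash
cat > rd.py <<'E'
from workcell import bot,camera
import numpy as np
from scipy.spatial.transform import Rotation as R
L=[]
for i in range(4):
    o=bot.get_obs();L.append(np.r_[o["wrist_force"],o["torque"]])
    camera("wrist")
print(o["time"],o["ee_pos"].round(4),o["tcp_rot"].round(2),o["opening"])
L=np.array(L);print(L.round(3));m=L.mean(0)
Rm=R.from_euler("xyz",o["tcp_rot"],degrees=True).as_matrix()
print("mean F",m[:3].round(2),"T",m[3:].round(3),"T tool axes",(Rm.T@m[3:]).round(3))
E
python3 rd.py
python3 -m jog '{"delta_pos":[[0,0,0.1],[0,0,0],[0,0,0],[0,0,0],[0,0,0],[0,0,0],[0,0,0],[0,0,0],[0,0,0],[0,0,0]],"turn":[[-0.1,0.49,0],[-0.1,0.49,0],[-0.1,0.49,0],[-0.1,0.49,0],[-0.1,0.49,0],[-0.1,0.49,0],[0,0,0],[0,0,0],[0,0,0],[0,0,0]],"hand":[-1,-1,-1,-1,-1,-1,-1,-1,-1,-1]}' 70
python3 -m jog '{"delta_pos":[[0,0,0],[0,0,0],[0,0,0],[0,0,0],[0,0,0],[0,0,0],[0,0,0],[0,0,0],[0,0,0],[0,0,0]],"turn":[[0.1,-0.49,0],[0.1,-0.49,0],[0.1,-0.49,0],[0.1,-0.49,0],[0.1,-0.49,0],[0.1,-0.49,0],[0,0,0],[0,0,0],[0,0,0],[0,0,0]],"hand":[-1,-1,-1,-1,-1,-1,-1,-1,-1,-1]}' 70
python3 rd.py
```

```text
8.45 [0.4401 0.1552 0.0925] [ 179.96    0.45 -168.32] 0.04903338849326779
[[ 0.683 -0.988 -3.713  0.029  0.007 -0.038]
 [ 0.941  0.161 -0.183  0.012 -0.156  0.018]
 [ 0.466 -0.229 -3.406 -0.011 -0.076  0.025]
 [-0.42  -0.471 -3.907 -0.028 -0.016 -0.049]]
mean F [ 0.42 -0.38 -2.8 ] T [ 0.    -0.06  -0.011] T tool axes [ 0.012 -0.059  0.011]
time: 9.5
ee_pos: [0.4392, 0.1549, 0.0969]
tcp_rot: [179.9, -23.6, -168.3]
wrist_force: [0.5, -0.9, -4.1]
opening: 0.0492
time: 10.5
ee_pos: [0.4396, 0.155, 0.0961]
tcp_rot: [180.0, 0.3, -168.3]
wrist_force: [0.1, -1.4, -3.6]
opening: 0.0494
10.65 [0.4395 0.1549 0.0959] [ 179.98    0.25 -168.33] 0.049523332195751314
[[ 1.280e-01 -1.422e+00 -3.643e+00  3.100e-02  0.000e+00  1.400e-02]
 [ 4.900e-01  6.340e-01 -3.683e+00 -3.000e-02  1.500e-02 -2.000e-03]
 [ 2.480e-01 -4.800e-02 -3.776e+00  2.400e-02 -9.000e-03  1.400e-02]
 [ 4.580e-01  7.280e-01 -4.162e+00 -3.000e-03 -1.500e-02 -8.000e-02]]
mean F [ 0.33 -0.03 -3.82] T [ 0.006 -0.002 -0.014] T tool axes [-0.005 -0.003  0.014]
```

```bash

python3 -m jog '{"delta_pos":[[0,0,0],[0,0,0],[0,0,0],[0,0,0],[0,0,0],[0,0,0],[0,0,0],[0,0,0],[0,0,0],[0,0,0]],"turn":[[0.1,-0.49,0],[0.1,-0.49,0],[0.1,-0.49,0],[0.1,-0.49,0],[0.1,-0.49,0],[0.1,-0.49,0],[0,0,0],[0,0,0],[0,0,0],[0,0,0]],"hand":[-1,-1,-1,-1,-1,-1,-1,-1,-1,-1]}' 70
python3 -m jog '{"delta_pos":[[0,0,0],[0,0,0],[0,0,0],[0,0,0],[0,0,0],[0,0,0],[0,0,0],[0,0,0],[0,0,0],[0,0,0]],"turn":[[-0.1,0.49,0],[-0.1,0.49,0],[-0.1,0.49,0],[-0.1,0.49,0],[-0.1,0.49,0],[-0.1,0.49,0],[0,0,0],[0,0,0],[0,0,0],[0,0,0]],"hand":[-1,-1,-1,-1,-1,-1,-1,-1,-1,-1]}' 70
python3 rd.py
```

```text
time: 11.7
ee_pos: [0.4397, 0.155, 0.0964]
tcp_rot: [-180.0, 24.3, -168.3]
wrist_force: [0.9, -0.2, -3.8]
opening: 0.0493
time: 12.7
ee_pos: [0.4391, 0.1549, 0.0966]
tcp_rot: [180.0, 0.4, -168.3]
wrist_force: [0.1, 1.2, -3.3]
opening: 0.0493
12.85 [0.4392 0.1549 0.0967] [ 179.97    0.4  -168.31] 0.049495815039480286
[[ 1.320e-01  1.153e+00 -3.303e+00 -1.200e-02  3.300e-02  3.500e-02]
 [ 4.610e-01  1.420e-01 -3.508e+00 -4.000e-03 -2.000e-02  3.900e-02]
 [ 3.030e-01 -9.800e-02 -3.983e+00 -4.900e-02  2.000e-02 -5.000e-02]
 [-1.300e-01 -4.040e-01 -3.572e+00 -4.000e-03  2.000e-03  3.000e-02]]
mean F [ 0.19  0.2  -3.59] T [-0.017  0.009  0.014] T tool axes [ 0.015  0.012 -0.014]
```

```bash

python3 -m jog '{"delta_pos":[[0,0,-0.2],[0,0,-0.3],[0,0,-0.3],[0,0,-0.3],[0,0,-0.2],[0,0,-0.1],[0,0,-0.04],[0,0,-0.03],[0,0,-0.02],[0,0,0]],"turn":[[0,0,0],[0,0,0],[0,0,0],[0,0,0],[0,0,0],[0,0,0],[0,0,0],[0,0,0],[0,0,0],[0,0,0]],"hand":[-1,-1,-1,-1,-1,-1,-1,-1,-1,-1]}' 70
python3 rd.py
```

```text
time: 13.9
ee_pos: [0.4397, 0.1551, 0.0223]
tcp_rot: [180.0, 0.4, -168.3]
wrist_force: [0.2, 0.6, -4.3]
opening: 0.0495
14.05 [0.4397 0.1551 0.0223] [ 179.97    0.38 -168.32] 0.0490361993403698
[[ 2.390e-01  5.740e-01 -4.307e+00 -2.800e-02 -2.600e-02 -1.100e-02]
 [ 2.100e-01 -2.830e-01 -2.310e+00 -1.400e-02  9.400e-02  4.000e-03]
 [ 4.090e-01  6.100e-02 -1.361e+00 -5.200e-02  2.400e-02  1.500e-02]
 [ 3.030e-01 -2.000e-02 -1.036e+00 -4.500e-02  1.800e-02  7.000e-03]]
mean F [ 0.29  0.08 -2.25] T [-0.035  0.028  0.004] T tool axes [ 0.028  0.034 -0.004]
```

```bash

python3 -m jog '{"delta_pos":[[0,0,-0.01],[0,0,0],[0,0,0],[0,0,0],[0,0,0],[0,0,0.2],[0,0,0.4],[0,0,0.4],[0,0,0.5],[0,0,0.3]],"turn":[[0,0,0],[0,0,0],[0,0,0],[0,0,0],[0,0,0],[0,0,0],[0,0,0],[0,0,0],[0,0,0],[0,0,0]],"hand":[-1,1,1,1,1,1,1,1,1,1]}' 70
python3 - <<'E'
from h import *
o,c,W=wristcloud();cv2.imwrite("pics/w4.png",c["frame"][:,:,::-1]);print(o["time"],o["ee_pos"],o["tcp_rot"],o["q"].round(1))
for r in tins(W,c["frame"],(.3,.6,-.3,.4)):print(*r)
E
```

```text
time: 15.1
ee_pos: [0.4399, 0.1551, 0.1138]
tcp_rot: [180.0, 0.5, -168.3]
wrist_force: [0.5, 0.5, 0.7]
opening: 0.0856
15.1 [0.43992357 0.15513041 0.1137952 ] [ 179.96221758    0.45514953 -168.3221153 ] [ 19.4  -7.7 -15.3  81.9  -0.    7.8]
11642 [ 77. 160.] [0.4393 0.0193] [0.0524 0.1218] 85.8 0.0642 [211. 212. 217.]
9661 [250. 194.] [0.4387 0.1538] [0.1214 0.0518] 11.8 0.0642 [183. 185. 191.]
```

```bash

python3 -m jog '{"delta_pos":[[0,-0.2,0],[0,-0.5,0],[0,-0.6,0],[0,-0.6,0],[0,-0.5,0],[0,-0.3,0],[0,-0.02,-0.1],[0,0,-0.2],[0,0,0],[0,0,0]],"turn":[[0,0,-0.2],[0,0,-0.4],[0,0,-0.4],[0,0,-0.4],[0,0,-0.4],[0,0,-0.2],[0,0,0],[0,0,0],[0,0,0],[0,0,0]],"hand":[1,1,1,1,1,1,1,1,1,1]}' 70
python3 - <<'E'
from h import *
o,c,W=wristcloud();cv2.imwrite("pics/w5.png",c["frame"][:,:,::-1]);print(o["time"],o["ee_pos"],o["tcp_rot"],o["q"].round(1))
for r in tins(W,c["frame"],(.3,.6,-.3,.4)):print(*r)
E
```

```text
time: 16.15
ee_pos: [0.4389, 0.0195, 0.0955]
tcp_rot: [180.0, 0.2, 175.7]
wrist_force: [0.7, -0.1, 0.3]
opening: 0.0853
16.15 [0.43888431 0.01950136 0.0954909 ] [179.98552312   0.2451609  175.74537683] [  2.6 -11.  -20.3  80.5  -0.    6.8]
12823 [438. 190.] [0.4385 0.1539] [0.1219 0.053 ] 12.1 0.064 [116. 117. 122.]
11392 [251. 203.] [0.4392 0.0191] [0.0518 0.1218] 85.8 0.0642 [177. 179. 184.]
7084 [ 24. 224.] [ 0.4351 -0.141 ] [0.0469 0.1294] 72.0 0.0641 [177. 178. 184.]
```

```bash

python3 -m jog '{"delta_pos":[[0,0,-0.2],[0,0,-0.3],[0,0,-0.3],[0,0,-0.3],[0,0,-0.25],[0,0,-0.12],[0,0,0],[0,0,0],[0,0,0],[0,0,0]],"turn":[[0,0,0],[0,0,0],[0,0,0],[0,0,0],[0,0,0],[0,0,0],[0,0,0],[0,0,0],[0,0,0],[0,0,0]],"hand":[1,1,1,1,1,1,1,-1,-1,-1]}' 70
python3 -m jog '{"delta_pos":[[0,0,0],[0,0,0],[0,0,0],[0,0,0.05],[0,0,0.15],[0,0,0.3],[0,0,0.3],[0,0,0.3],[0,0,0.3],[0,0,0.1]],"turn":[[0,0,0],[0,0,0],[0,0,0],[0,0,0],[0,0,0],[0,0,0],[0,0,0],[0,0,0],[0,0,0],[0,0,0]],"hand":[-1,-1,-1,-1,-1,-1,-1,-1,-1,-1]}' 70
```

```text
time: 17.2
ee_pos: [0.44, 0.0191, 0.0237]
tcp_rot: [180.0, 0.4, 175.7]
wrist_force: [-0.8, -0.1, -3.1]
opening: 0.0492
time: 18.2
ee_pos: [0.4401, 0.019, 0.0997]
tcp_rot: [180.0, 0.4, 175.7]
wrist_force: [0.6, -0.2, -4.3]
opening: 0.0495
```

```bash

python3 -m jog '{"delta_pos":[[0,0,0],[0,0,0],[0,0,0],[0,0,0],[0,0,0],[0,0,0],[0,0,0],[0,0,0],[0,0,0],[0,0,0]],"turn":[[0.04,0.5,0],[0.04,0.5,0],[0.04,0.5,0],[0.04,0.5,0],[0.04,0.5,0],[0.04,0.5,0],[0,0,0],[0,0,0],[0,0,0],[0,0,0]],"hand":[-1,-1,-1,-1,-1,-1,-1,-1,-1,-1]}' 70
python3 -m jog '{"delta_pos":[[0,0,0],[0,0,0],[0,0,0],[0,0,0],[0,0,0],[0,0,0],[0,0,0],[0,0,0],[0,0,0],[0,0,0]],"turn":[[-0.04,-0.5,0],[-0.04,-0.5,0],[-0.04,-0.5,0],[-0.04,-0.5,0],[-0.04,-0.5,0],[-0.04,-0.5,0],[0,0,0],[0,0,0],[0,0,0],[0,0,0]],"hand":[-1,-1,-1,-1,-1,-1,-1,-1,-1,-1]}' 70
python3 rd.py
python3 -m jog '{"delta_pos":[[0,0,0],[0,0,0],[0,0,0],[0,0,0],[0,0,0],[0,0,0],[0,0,0],[0,0,0],[0,0,0],[0,0,0]],"turn":[[-0.04,-0.5,0],[-0.04,-0.5,0],[-0.04,-0.5,0],[-0.04,-0.5,0],[-0.04,-0.5,0],[-0.04,-0.5,0],[0,0,0],[0,0,0],[0,0,0],[0,0,0]],"hand":[-1,-1,-1,-1,-1,-1,-1,-1,-1,-1]}' 70
python3 -m jog '{"delta_pos":[[0,0,0],[0,0,0],[0,0,0],[0,0,0],[0,0,0],[0,0,0],[0,0,0],[0,0,0],[0,0,0],[0,0,0]],"turn":[[0.04,0.5,0],[0.04,0.5,0],[0.04,0.5,0],[0.04,0.5,0],[0.04,0.5,0],[0.04,0.5,0],[0,0,0],[0,0,0],[0,0,0],[0,0,0]],"hand":[-1,-1,-1,-1,-1,-1,-1,-1,-1,-1]}' 70
python3 rd.py
```

```text
time: 19.2
ee_pos: [0.4393, 0.019, 0.0985]
tcp_rot: [179.9, -23.6, 175.7]
wrist_force: [0.3, 0.6, -3.4]
opening: 0.0494
time: 20.2
ee_pos: [0.4396, 0.0189, 0.0976]
tcp_rot: [180.0, 0.2, 175.7]
wrist_force: [0.0, 0.7, -3.7]
opening: 0.0489
20.35 [0.4395 0.0189 0.0974] [179.99   0.25 175.68] 0.049263317025381434
[[ 1.400e-02  7.300e-01 -3.746e+00  1.400e-02  7.000e-03 -5.200e-02]
 [-3.100e-02  8.910e-01 -3.925e+00 -1.600e-02  6.000e-03 -1.200e-02]
 [ 9.300e-02  9.950e-01 -3.342e+00 -1.700e-02 -8.000e-03 -2.000e-03]
 [ 5.950e-01  2.150e-01 -4.552e+00  6.000e-03 -5.000e-03  2.700e-02]]
mean F [ 0.17  0.71 -3.89] T [-0.003 -0.    -0.01 ] T tool axes [ 0.003 -0.     0.01 ]
time: 21.4
ee_pos: [0.4397, 0.0189, 0.0979]
tcp_rot: [-179.9, 24.3, 175.7]
wrist_force: [-0.6, -0.3, -3.7]
opening: 0.0489
time: 22.4
ee_pos: [0.4392, 0.019, 0.0981]
tcp_rot: [180.0, 0.4, 175.7]
wrist_force: [0.3, -0.1, -3.2]
opening: 0.0493
22.55 [0.4392 0.019  0.0982] [179.97   0.4  175.69] 0.048964267543672245
[[ 3.290e-01 -1.070e-01 -3.229e+00 -1.000e-02  4.000e-03  2.800e-02]
 [ 1.360e-01 -1.260e-01 -4.709e+00  3.000e-02 -4.000e-03 -4.600e-02]
 [ 7.990e-01  8.330e-01 -3.168e+00 -5.000e-02 -4.000e-03  6.200e-02]
 [ 1.140e-01 -2.320e-01 -3.588e+00  7.000e-02 -1.900e-02 -1.400e-02]]
mean F [ 0.34  0.09 -3.67] T [ 0.01  -0.006  0.007] T tool axes [-0.01  -0.005 -0.007]
```

```bash

python3 -m jog '{"delta_pos":[[0,0,-0.2],[0,0,-0.3],[0,0,-0.3],[0,0,-0.3],[0,0,-0.2],[0,0,-0.08],[0,0,-0.04],[0,0,-0.03],[0,0,-0.02],[0,0,0]],"turn":[[0,0,0],[0,0,0],[0,0,0],[0,0,0],[0,0,0],[0,0,0],[0,0,0],[0,0,0],[0,0,0],[0,0,0]],"hand":[-1,-1,-1,-1,-1,-1,-1,-1,-1,-1]}' 70
python3 rd.py
```

```text
time: 23.6
ee_pos: [0.4396, 0.019, 0.0246]
tcp_rot: [180.0, 0.4, 175.7]
wrist_force: [-0.6, -0.0, -4.4]
opening: 0.0494
23.75 [0.4396 0.019  0.0246] [179.98   0.35 175.68] 0.04980035690222792
[[-5.640e-01 -4.800e-02 -4.401e+00 -4.000e-03  2.600e-02 -4.400e-02]
 [ 1.340e-01 -6.990e-01 -3.889e+00 -5.100e-02  8.000e-03  1.100e-02]
 [-1.420e-01 -4.860e-01 -3.667e+00 -1.800e-02 -1.400e-02 -0.000e+00]
 [-6.430e-01 -4.790e-01 -4.905e+00 -4.000e-03 -3.700e-02 -1.900e-02]]
mean F [-0.3  -0.43 -4.22] T [-0.019 -0.004 -0.013] T tool axes [ 0.019 -0.006  0.013]
```

Still about 1 mm up. I lower it the rest of the way slowly, release, and move up.

```bash

python3 -m jog '{"delta_pos":[[0,0,-0.01],[0,0,-0.01],[0,0,-0.01],[0,0,0],[0,0,0],[0,0,0],[0,0,0],[0,0,0.2],[0,0,0.5],[0,0,0.5]],"turn":[[0,0,0],[0,0,0],[0,0,0],[0,0,0],[0,0,0],[0,0,0],[0,0,0],[0,0,0],[0,0,0],[0,0,0]],"hand":[-1,-1,-1,-1,1,1,1,1,1,1]}' 70
python3 -m jog '{"delta_pos":[[0,-0.1,0.3],[0,-0.4,0.1],[0,-0.5,0],[0,-0.6,0],[0,-0.6,0],[-0.1,-0.6,0],[-0.08,-0.5,0],[0,-0.25,0],[0,0,0],[0,0,0]],"turn":[[0,0,0],[0,0,0.1],[0,0,0.1],[0,0,0.1],[0,0,0.1],[0,0,0.1],[0,0,0],[0,0,0],[0,0,0],[0,0,0]],"hand":[1,1,1,1,1,1,1,1,1,1]}' 70
python3 - <<'E'
from h import *
o,c,W=wristcloud();cv2.imwrite("pics/w6.png",c["frame"][:,:,::-1]);print(o["time"],o["ee_pos"],o["tcp_rot"],o["q"].round(1))
for r in tins(W,c["frame"],(.3,.6,-.3,.4)):print(*r)
E
```

```text
time: 24.8
ee_pos: [0.4391, 0.0189, 0.0839]
tcp_rot: [180.0, 0.3, 175.7]
wrist_force: [0.9, 0.5, 0.0]
opening: 0.0856
time: 25.8
ee_pos: [0.4304, -0.1583, 0.1028]
tcp_rot: [180.0, 0.3, 179.6]
wrist_force: [0.2, -0.4, 0.3]
opening: 0.0852
25.8 [ 0.43040621 -0.15829285  0.10280627] [179.95850532   0.31713141 179.64730297] [-20.3  -8.5 -17.2  80.9   0.1 -19.9]
10631 [250. 199.] [ 0.4296 -0.1596] [0.0517 0.1216] 89.7 0.0642 [166. 168. 174.]
9298 [477. 217.] [0.4387 0.0177] [0.0538 0.1218] 85.8 0.0639 [106. 107. 111.]
```

View pics/w6.png

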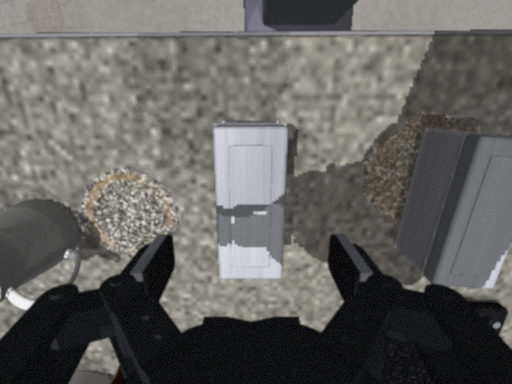

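```bash

python3 -m jog '{"delta_pos":[[0,-0.01,-0.2],[0,0,-0.4],[0,0,-0.3],[0,0,-0.3],[0,0,-0.25],[0,0,-0.15],[0,0,0],[0,0,0],[0,0,0],[0,0,0]],"turn":[[0,0,0],[0,0,0],[0,0,0],[0,0,0],[0,0,0],[0,0,0],[0,0,0],[0,0,0],[0,0,0],[0,0,0]],"hand":[1,1,1,1,1,1,1,-1,-1,-1]}' 70
python3 -m jog '{"delta_pos":[[0,0,0],[0,0,0],[0,0,0],[0,0,0.05],[0,0,0.15],[0,0,0.3],[0,0,0.3],[0,0,0.3],[0,0,0.3],[0,0,0.1]],"turn":[[0,0,0],[0,0,0],[0,0,0],[0,0,0],[0,0,0],[0,0,0],[0,0,0],[0,0,0],[0,0,0],[0,0,0]],"hand":[-1,-1,-1,-1,-1,-1,-1,-1,-1,-1]}' 70
python3 -m jog '{"delta_pos":[[0,0,0],[0,0,0],[0,0,0],[0,0,0],[0,0,0],[0,0,0],[0,0,0],[0,0,0],[0,0,0],[0,0,0]],"turn":[[0,0.5,0],[0,0.5,0],[0,0.5,0],[0,0.5,0],[0,0.5,0],[0,0.5,0],[0,0,0],[0,0,0],[0,0,0],[0,0,0]],"hand":[-1,-1,-1,-1,-1,-1,-1,-1,-1,-1]}' 70
python3 -m jog '{"delta_pos":[[0,0,0],[0,0,0],[0,0,0],[0,0,0],[0,0,0],[0,0,0],[0,0,0],[0,0,0],[0,0,0],[0,0,0]],"turn":[[0,-0.5,0],[0,-0.5,0],[0,-0.5,0],[0,-0.5,0],[0,-0.5,0],[0,-0.5,0],[0,0,0],[0,0,0],[0,0,0],[0,0,0]],"hand":[-1,-1,-1,-1,-1,-1,-1,-1,-1,-1]}' 70
python3 rd.py
python3 -m jog '{"delta_pos":[[0,0,0],[0,0,0],[0,0,0],[0,0,0],[0,0,0],[0,0,0],[0,0,0],[0,0,0],[0,0,0],[0,0,0]],"turn":[[0,-0.5,0],[0,-0.5,0],[0,-0.5,0],[0,-0.5,0],[0,-0.5,0],[0,-0.5,0],[0,0,0],[0,0,0],[0,0,0],[0,0,0]],"hand":[-1,-1,-1,-1,-1,-1,-1,-1,-1,-1]}' 70
python3 -m jog '{"delta_pos":[[0,0,0],[0,0,0],[0,0,0],[0,0,0],[0,0,0],[0,0,0],[0,0,0],[0,0,0],[0,0,0],[0,0,0]],"turn":[[0,0.5,0],[0,0.5,0],[0,0.5,0],[0,0.5,0],[0,0.5,0],[0,0.5,0],[0,0,0],[0,0,0],[0,0,0],[0,0,0]],"hand":[-1,-1,-1,-1,-1,-1,-1,-1,-1,-1]}' 70
python3 rd.py
```

```text
time: 26.85
ee_pos: [0.4309, -0.1592, 0.0238]
tcp_rot: [180.0, 0.4, 179.7]
wrist_force: [-0.6, 0.8, -2.3]
opening: 0.0496
time: 27.85
ee_pos: [0.431, -0.1593, 0.0997]
tcp_rot: [-180.0, 0.4, 179.7]
wrist_force: [-0.5, -0.0, -3.9]
opening: 0.0491
time: 28.85
ee_pos: [0.4302, -0.1592, 0.0985]
tcp_rot: [-179.9, -23.6, 179.6]
wrist_force: [0.6, 0.6, -3.5]
opening: 0.0491
time: 29.85
ee_pos: [0.4306, -0.159, 0.0976]
tcp_rot: [180.0, 0.3, 179.7]
wrist_force: [-0.5, -0.8, -3.1]
opening: 0.0494
30.0 [ 0.4305 -0.159   0.0975] [179.96   0.26 179.69] 0.04946624289590453
[[-0.463 -0.771 -3.147  0.031  0.046  0.028]
 [ 0.35  -0.418 -3.862 -0.06   0.073  0.005]
 [-0.209  0.268 -2.642  0.043  0.048  0.028]
 [ 0.69  -0.431 -3.838  0.032  0.093 -0.009]]
mean F [ 0.09 -0.34 -3.37] T [0.012 0.065 0.013] T tool axes [-0.011  0.065 -0.013]
time: 31.05
ee_pos: [0.4308, -0.1591, 0.0979]
tcp_rot: [179.8, 24.3, 179.7]
wrist_force: [0.0, -0.4, -4.0]
opening: 0.0492
time: 32.05
ee_pos: [0.4301, -0.1591, 0.0981]
tcp_rot: [180.0, 0.4, 179.7]
wrist_force: [-0.2, 0.2, -3.0]
opening: 0.0493
32.2 [ 0.4302 -0.1591  0.0982] [180.     0.4  179.66] 0.04893373650057324
[[-2.220e-01  1.880e-01 -2.956e+00  3.400e-02 -7.600e-02  2.100e-02]
 [-4.170e-01  7.200e-01 -2.220e+00 -1.900e-02 -5.400e-02 -7.000e-03]
 [-3.570e-01 -5.700e-02 -3.123e+00 -7.000e-03 -5.800e-02  3.000e-03]
 [-7.900e-02 -2.770e-01 -3.916e+00 -4.000e-02 -1.020e-01  2.100e-02]]
mean F [-0.27  0.14 -3.05] T [-0.008 -0.073  0.009] T tool axes [ 0.008 -0.073 -0.01 ]
```

Tin results (moment about the tin's y axis after each tilt):
- **Left:** no change.
- **Middle:** no change.
- **Right:** +0.065 to −0.073 N·m, so this one holds the loose disc.

Next I locate the plate precisely.

```bash
cat > rect.py <<'E'
from h import *
from scipy.spatial.transform import Rotation as R
x0,x1,y0,y1,s=.53,.75,-.05,.17,.0005
def rect(img,T,c,zp):  # T world->cam
    # rows: x decreasing downwards ; cols: y decreasing rightwards
    nx=int((x1-x0)/s);ny=int((y1-y0)/s)
    X=x1-np.arange(nx)*s;Y=y1-np.arange(ny)*s
    P=np.stack(np.broadcast_arrays(X[:,None],Y[None],zp),-1)
    C=P@T[:3,:3].T+T[:3,3]
    u=c["fx"]*C[...,0]/-C[...,2]+c["cx"];v=c["fy"]*-C[...,1]/-C[...,2]+c["cy"]
    return cv2.remap(img,u.astype(np.float32),v.astype(np.float32),cv2.INTER_LINEAR,borderValue=(255,255,255))
w=np.load("wrist0.npz")
def wT(p,r):
    T=np.eye(4);T[:3,:3]=R.from_euler("xyz",r,degrees=True).as_matrix();T[:3,3]=p
    return np.linalg.inv(T@w["mount"])
poses={"w1":([0.41628876,-0.16174517,0.2312019],[-179.987,-.0036,.41996]),"w2":([0.44225598,0.11997143,0.23104583],[-178.659,.02985,14.4097])}
outs=[]
for n in["scene","side"]:
    c=np.load(n+"0.npz");outs.append((n,rect(c["frame"][:,:,::-1].copy(),c["extrinsics"],c,.021)))
for n in poses: outs.append((n,rect(cv2.imread(f"pics/{n}.png"),wT(*poses[n]),w,.021)))
for n,im in outs:
    m=(im.max(-1)<60).astype(np.uint8);m=cv2.morphologyEx(m,cv2.MORPH_CLOSE,np.ones((25,25)));m=cv2.morphologyEx(m,cv2.MORPH_OPEN,np.ones((25,25)))
    cs,_=cv2.findContours(m,0,2)
    for k in cs:
        if cv2.contourArea(k)<4000: continue
        r=cv2.minAreaRect(k);print(n,"centre",round(x1-r[0][1]*s,4),round(y1-r[0][0]*s,4),"size",r[1][0]*s,r[1][1]*s,"ang",r[2])
    for i in range(0,440,40): im[i]=im[i]//2+np.uint8([0,90,0]);im[:,i]=im[:,i]//2+np.uint8([0,90,0])
o=[cv2.resize(i,(390,290)) for n,i in outs]
cv2.imwrite("pics/rect.png",np.vstack([np.hstack(o[:2]),np.hstack(o[2:])]))
E
python3 rect.py
```

```text
scene centre 0.617 0.0623 size 0.12842337036132812 0.17478755187988282 ang 2.4742045402526855
side centre 0.6352 0.0648 size 0.1342083435058594 0.15455642700195313 ang 2.9464476108551025
w1 centre 0.5815 0.046 size 0.049 0.125 ang 90.0
w2 centre 0.6157 0.0536 size 0.12266910552978516 0.11030421447753906 ang 2.622401237487793
```

View pics/rect.png

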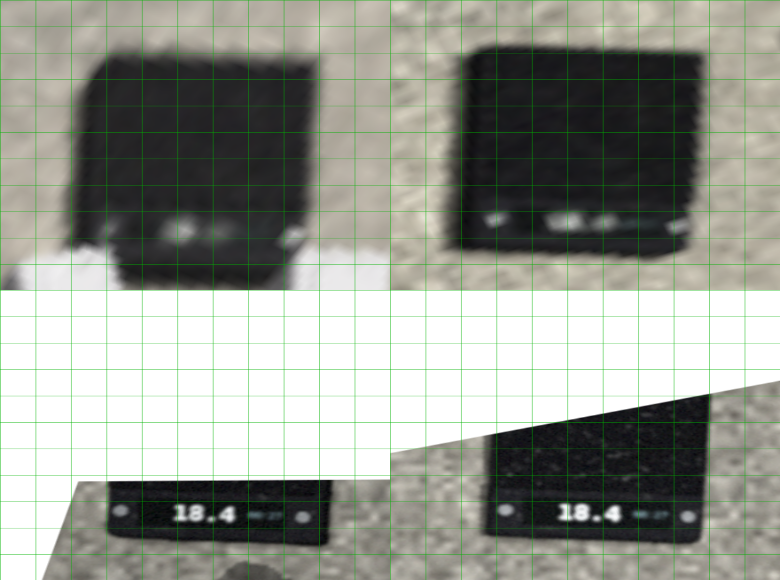

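```bash

python3 -m jog '{"delta_pos":[[0,0,0.4],[0,0,0.6],[0,0,0.6],[0.1,0,0.4],[0.3,0.1,0],[0.5,0.3,0],[0.6,0.4,0],[0.6,0.4,0],[0.6,0.4,0],[0.6,0.4,0]],"turn":[[0,0,-0.2],[0,0,-0.4],[0,0,-0.6],[0,0,-0.6],[0,0,-0.6],[0,0,-0.6],[0,0,-0.6],[0,0,-0.6],[0,0,-0.6],[0,0,-0.6]],"hand":[-1,-1,-1,-1,-1,-1,-1,-1,-1,-1]}' 70
python3 -m jog '{"delta_pos":[[0.3,0.2,0],[0.2,0,0],[0,0,0],[0,0,0],[0,0,0],[0,0,0],[0,0,0],[0,0,0],[0,0,0],[0,0,0]],"turn":[[0,0,-0.7],[0,0,-0.8],[0,0,-0.8],[0,0,-0.8],[0,0,-0.8],[0,0,-0.8],[0,0,-0.7],[0,0,-0.5],[0,0,-0.2],[0,0,0]],"hand":[-1,-1,-1,-1,-1,-1,-1,-1,-1,-1]}' 70
python3 - <<'E'
from h import *
o,c,W=wristcloud();cv2.imwrite("pics/w7.png",c["frame"][:,:,::-1]);np.savez("w7.npz",p=o["ee_pos"],r=o["tcp_rot"],W=W,F=c["frame"]);print(o["time"],o["ee_pos"],o["tcp_rot"],o["q"].round(1))
E
```

```text
time: 33.25
ee_pos: [0.5964, -0.0582, 0.1979]
tcp_rot: [180.0, 0.4, 136.3]
wrist_force: [0.1, 0.3, -3.3]
opening: 0.0496
time: 34.25
ee_pos: [0.6203, -0.0491, 0.1978]
tcp_rot: [180.0, 0.3, 87.7]
wrist_force: [0.4, -0.1, -3.0]
opening: 0.0491
34.25 [ 0.62029352 -0.04913132  0.19782149] [179.97785504   0.32760371  87.70647186] [-4.4 14.5 17.2 92.7 -0.3 87.9]
```

View pics/w7.png

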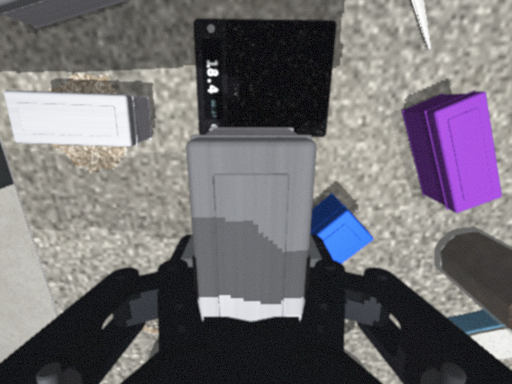

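```bash
python3 - <<'E'
from h import *
d=np.load("w7.npz");W=d["W"];F=d["F"]
reg=np.zeros((384,512),bool);reg[8:145,175:350]=1
print("hist z",np.histogram(W[reg][:,2],bins=np.arange(-.004,.03,.002)))
print("counter z",np.nanmedian(W[60:120,350:400,2]))
for zl in(.010,.0155,.018):
    m=reg&(W[...,2]>zl)&(W[...,2]<.03);p=W[m][:,:2].astype(np.float32);r=cv2.minAreaRect(p);print(zl,m.sum(),r)
# robust edges per row along scale axes
for a in (-2.8,):
    th=np.radians(a);ex=np.array([np.cos(th),np.sin(th)]);ey=np.array([-np.sin(th),np.cos(th)])
    m=reg&(W[...,2]>.010)&(W[...,2]<.03);p=W[m][:,:2];q=np.c_[p@ex,p@ey]
    for nm,i in(("x",0),("y",1)):
        j=1-i;b=np.round(q[:,j]/.01)
        lo=[q[b==k,i].min() for k in np.unique(b) if (b==k).sum()>30];hi=[q[b==k,i].max() for k in np.unique(b) if (b==k).sum()>30]
        print(nm,np.round(lo,4),np.round(hi,4))
for (v,u) in((25,200),(60,215),(60,240),(60,280),(60,320),(100,230),(100,325),(130,322)):print((u,v),W[v,u].round(4))
# tin in hand
c=[reg]
E
python3 - <<'E'
import cv2
f=cv2.imread("pics/w7.png")[0:170,170:370];cv2.imwrite("pics/w7c.png",cv2.resize(f,None,fx=3.5,fy=3.5,interpolation=2))
E
```

```text
hist z (array([ 175, 4808, 1966,    8,    0,    0,    0,    0,   27,  274, 2199,
       2499, 8939, 1064,    0,    0]), array([-0.004, -0.002,  0.   ,  0.002,  0.004,  0.006,  0.008,  0.01 ,
        0.012,  0.014,  0.016,  0.018,  0.02 ,  0.022,  0.024,  0.026,
        0.028]))
counter z -0.0003480059033063587
0.01 15002 ((0.6393046975135803, 0.050982002168893814), (0.12432530522346497, 0.15487688779830933), 87.008544921875)
0.0155 14819 ((0.6391699910163879, 0.050610221922397614), (0.12347882986068726, 0.15358951687812805), 87.11286926269531)
0.018 12502 ((0.6394963264465332, 0.05099625885486603), (0.12034104019403458, 0.1505935937166214), 86.74690246582031)
x [0.5589 0.5589 0.5595 0.5588 0.5593 0.5586 0.5592 0.5589 0.5592 0.5587
 0.5588 0.5589 0.5588] [0.7131 0.7128 0.7133 0.7134 0.7127 0.7134 0.7133 0.7134 0.7133 0.713
 0.7134 0.7132 0.7123]
y [0.0211 0.0224 0.0308 0.0308 0.0311 0.0313 0.0314 0.0314 0.0316 0.0316
 0.0317 0.0251 0.0222 0.0223 0.0198 0.0199] [0.1436 0.1438 0.144  0.1444 0.144  0.1428 0.1429 0.1432 0.1434 0.1435
 0.1438 0.1438 0.1441 0.1441 0.1429 0.1432]
(200, 25) [0.5734 0.1082 0.0186]
(215, 60) [0.5865 0.0739 0.0173]
(240, 60) [0.6143 0.0724 0.02  ]
(280, 60) [0.6582 0.0705 0.0209]
(320, 60) [0.7017 0.0686 0.0222]
(230, 100) [0.6008 0.031  0.0226]
(325, 100) [0.7096 0.0267 0.0201]
(322, 130) [ 0.7075 -0.007   0.0204]
```

View pics/w7c.png

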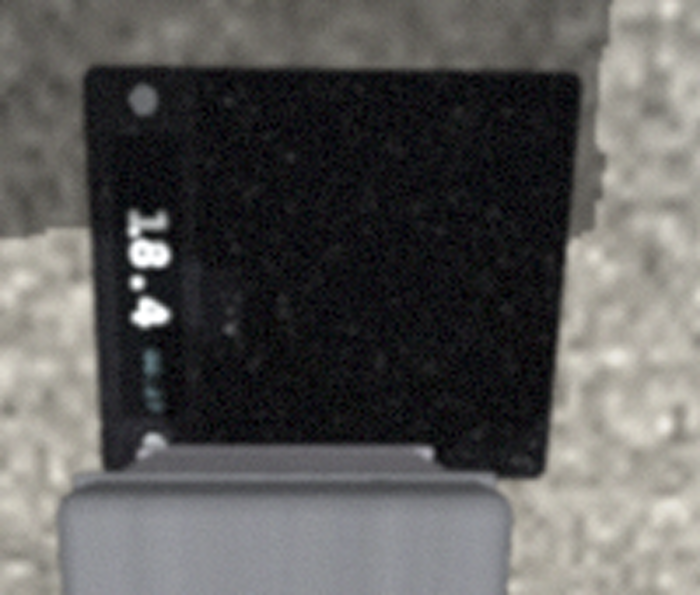

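```bash

python3 -m jog '{"delta_pos":[[0.1,0.2,0],[0.2,0.4,0],[0.2,0.5,0],[0.1,0.5,0],[0.1,0.3,-0.2],[0,0.09,-0.5],[0,0,-0.6],[0,0,-0.5],[0,0,-0.3],[0,0,-0.1]],"turn":[[0,0,-0.09],[0,0,0],[0,0,0],[0,0,0],[0,0,0],[0,0,0],[0,0,0],[0,0,0],[0,0,0],[0,0,0]],"hand":[-1,-1,-1,-1,-1,-1,-1,-1,-1,-1]}' 70
python3 -m jog '{"delta_pos":[[0,0,-0.1],[0,0,-0.1],[0,0,0],[0,0,0],[0,0,0],[0,0,0],[0,0,0],[0,0,0],[0,0,0],[0,0,0]],"turn":[[0,0,0],[0,0,0],[0,0,0],[0,0,0],[0,0,0],[0,0,0],[0,0,0],[0,0,0],[0,0,0],[0,0,0]],"hand":[-1,-1,-1,-1,-1,-1,-1,-1,-1,-1]}' 70
python3 rd.py
python3 - <<'E'
from workcell import camera
import cv2
c=camera("side");cv2.imwrite("pics/s1.png",cv2.resize(c["frame"][130:300,160:400],None,fx=3,fy=3,interpolation=2)[:,:,::-1])
E
```

```text
time: 35.3
ee_pos: [0.6545, 0.0505, 0.0855]
tcp_rot: [-179.9, 0.4, 87.0]
wrist_force: [-1.0, -0.1, -3.3]
opening: 0.0488
time: 36.3
ee_pos: [0.6553, 0.0504, 0.0777]
tcp_rot: [180.0, 0.3, 87.0]
wrist_force: [0.2, 0.1, -4.0]
opening: 0.0492
36.45 [0.6554 0.0505 0.0778] [179.98   0.33  86.96] 0.04920991445291155
[[ 0.227  0.109 -3.986 -0.085  0.036  0.01 ]
 [-0.935  0.556 -4.396 -0.083  0.007  0.03 ]
 [ 0.394 -0.043 -3.375 -0.111  0.013  0.02 ]
 [-0.485  0.235 -3.574 -0.036 -0.03  -0.037]]
mean F [-0.2   0.21 -3.83] T [-0.079  0.006  0.006] T tool axes [ 0.002 -0.079 -0.006]
```

View pics/s1.png

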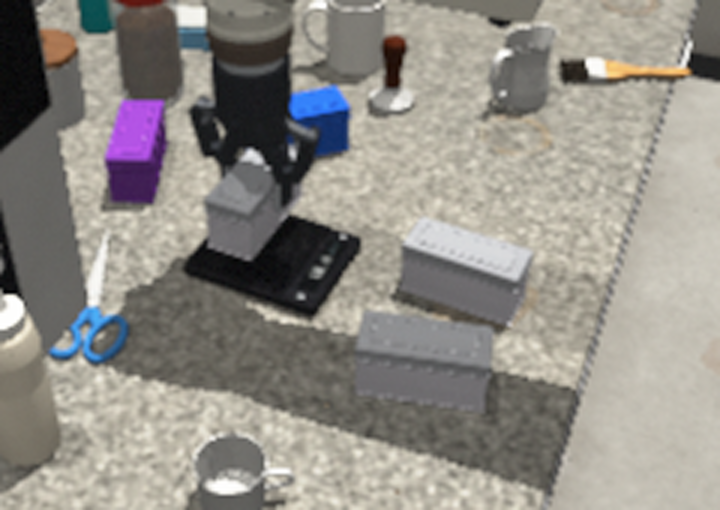

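```bash

python3 -m jog '{"delta_pos":[[0,0,-0.12],[0,0,-0.15],[0,0,-0.12],[0,0,-0.1],[0,0,-0.06],[0,0,-0.04],[0,0,-0.02],[0,0,-0.01],[0,0,-0.01],[0,0,0]],"turn":[[0,0,0],[0,0,0],[0,0,0],[0,0,0],[0,0,0],[0,0,0],[0,0,0],[0,0,0],[0,0,0],[0,0,0]],"hand":[-1,-1,-1,-1,-1,-1,-1,-1,-1,-1]}' 70
python3 rd.py
```

```text
time: 37.55
ee_pos: [0.6554, 0.0504, 0.0464]
tcp_rot: [180.0, 0.3, 87.0]
wrist_force: [-0.8, -0.4, -3.7]
opening: 0.049
37.7 [0.6554 0.0504 0.0465] [179.97   0.32  86.96] 0.0493726112064828
[[-8.060e-01 -4.190e-01 -3.658e+00 -5.700e-02  4.000e-02  3.000e-03]
 [ 1.720e-01  1.058e+00 -3.168e+00 -7.100e-02  5.300e-02  3.000e-03]
 [-4.220e-01  5.480e-01 -3.397e+00 -8.000e-02  3.000e-03 -8.100e-02]
 [-1.820e-01  1.490e-01 -4.441e+00 -1.100e-02 -2.500e-02 -5.400e-02]]
mean F [-0.31  0.33 -3.67] T [-0.055  0.018 -0.032] T tool axes [ 0.015 -0.056  0.032]
```

Not touching yet, with about 1.5 mm to go, so I creep down.

```bash

python3 -m jog '{"delta_pos":[[0,0,-0.01],[0,0,0],[0,0,-0.01],[0,0,0],[0,0,0],[0,0,0],[0,0,0],[0,0,0],[0,0,0],[0,0,0]],"turn":[[0,0,0],[0,0,0],[0,0,0],[0,0,0],[0,0,0],[0,0,0],[0,0,0],[0,0,0],[0,0,0],[0,0,0]],"hand":[-1,-1,-1,-1,-1,-1,-1,-1,-1,-1]}' 70
python3 rd.py
```

```text
time: 38.75
ee_pos: [0.6554, 0.0505, 0.0454]
tcp_rot: [180.0, 0.3, 87.0]
wrist_force: [-0.3, 0.3, -1.6]
opening: 0.0493
38.9 [0.6554 0.0505 0.0454] [179.97   0.32  86.96] 0.04894972369816724
[[-0.306  0.292 -1.632 -0.078  0.052 -0.059]
 [ 0.304  0.123 -2.189 -0.022  0.08   0.017]
 [-0.621  0.093 -1.668 -0.046  0.07   0.026]
 [-0.546  0.627 -1.872 -0.078  0.088 -0.009]]
mean F [-0.29  0.28 -1.84] T [-0.056  0.073 -0.006] T tool axes [ 0.07  -0.06   0.006]
```

```bash

python3 -m jog '{"delta_pos":[[0,0,-0.01],[0,0,0],[0,0,0],[0,0,0],[0,0,0],[0,0,0],[0,0,0],[0,0,0.1],[0,0,0.3],[0,0,0.4]],"turn":[[0,0,0],[0,0,0],[0,0,0],[0,0,0],[0,0,0],[0,0,0],[0,0,0],[0,0,0],[0,0,0],[0,0,0]],"hand":[-1,-1,-1,1,1,1,1,1,1,1]}' 70
python3 -m jog '{"delta_pos":[[0,0,0.5],[0,0,0.5],[0,0,0.5],[0,0,0.5],[-0.1,-0.3,0.3],[-0.2,-0.5,0],[-0.2,-0.5,0],[-0.2,-0.5,0],[0,-0.3,0],[0,0,0]],"turn":[[0,0,0],[0,0,0],[0,0,0],[0,0,0],[0,0,0],[0,0,0],[0,0,0],[0,0,0],[0,0,0],[0,0,0]],"hand":[1,1,1,1,1,1,1,1,1,1]}' 70
python3 - <<'E'
from h import *
from workcell import camera
o,c,W=wristcloud();cv2.imwrite("pics/w8.png",c["frame"][:,:,::-1]);print(o["time"],o["ee_pos"],o["tcp_rot"])
for r in tins(W,c["frame"],(.3,.8,-.3,.4),.055,.1):print(*r)
c=camera("side");print(0);f=c["frame"];cv2.imwrite("pics/s2.png",cv2.resize(f,(800,600))[:,:,::-1])
for r in tins(cloud(c),f,(.3,.8,-.3,.4),.055,.1):print(*r)
E
```

```text
time: 39.95
ee_pos: [0.655, 0.0504, 0.0855]
tcp_rot: [-180.0, 0.3, 87.0]
wrist_force: [0.3, -0.6, -0.1]
opening: 0.0853
time: 40.95
ee_pos: [0.6202, -0.0568, 0.2004]
tcp_rot: [179.9, 0.3, 86.8]
wrist_force: [-0.8, 0.4, -0.4]
opening: 0.0857
40.95 [ 0.62019738 -0.05675056  0.20044801] [179.93730042   0.34305844  86.81328321]
49 [5. 1.] [0.4042 0.1204] [0.014  0.0018] 12.1 0.0577 [56. 56. 59.]
7556 [283.  63.] [0.6561 0.0479] [0.1124 0.0519] 87.0 0.0855 [128. 130. 135.]
6349 [ 69. 113.] [0.4391 0.0189] [0.0517 0.1224] 85.7 0.0641 [207. 209. 214.]
3590 [319. 244.] [ 0.6995 -0.1498] [0.1209 0.052 ] 41.8 0.0642 [ 56. 113. 223.]
0
79 [290. 147.] [ 0.6278 -0.2816] [0.0264 0.0302] 19.9 0.0829 [57. 33. 24.]
327 [257. 166.] [ 0.7024 -0.1445] [0.1208 0.0564] 41.0 0.0625 [ 46. 109. 217.]
619 [244. 200.] [0.6588 0.0573] [0.1244 0.0536] 86.1 0.0833 [121. 121. 123.]
519 [315. 214.] [0.4409 0.0244] [0.0564 0.1208] 86.1 0.0626 [206. 206. 208.]
237 [178. 228.] [0.7731 0.253 ] [0.0916 0.0046] 89.8 0.0792 [102. 101.  97.]
673 [301. 244.] [0.4411 0.1597] [0.1213 0.0562] 13.5 0.0629 [148. 148. 150.]
357 [162. 264.] [0.7405 0.3789] [0.0701 0.0331] 34.0 0.0779 [99. 94. 85.]
```

View pics/w8.png

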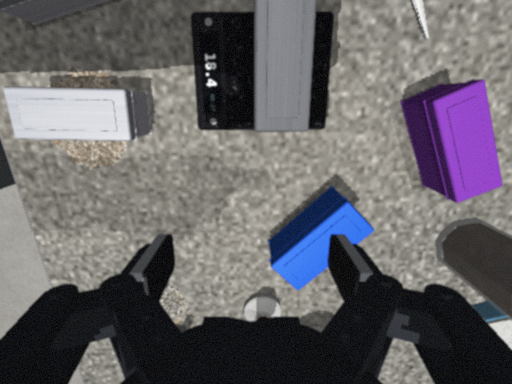

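View pics/s2.png

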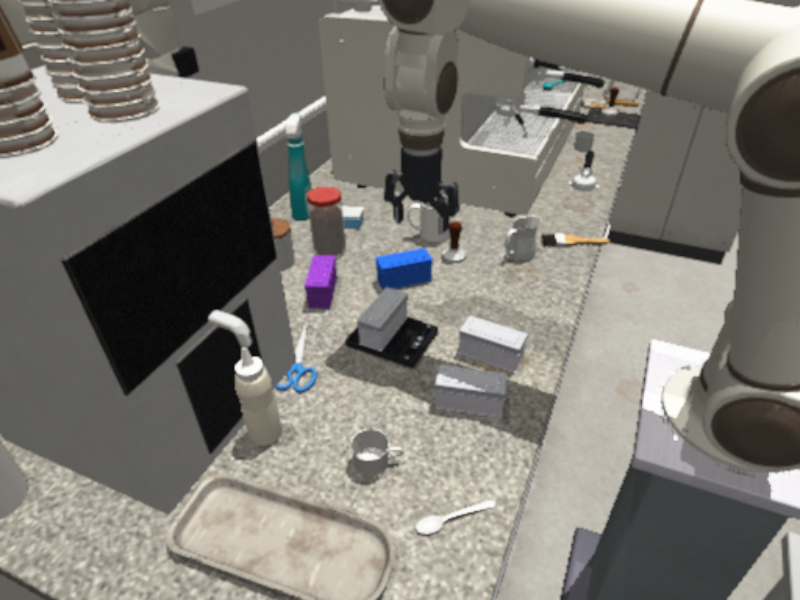

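The wrist view shows the tin standing flat on the plate, centred at (283,63). Its top is at 0.0855 m, which is 64 + 21 mm. In the side view the left (470,390) and middle (493,343) tins stand back in place, and the jug, tamper, cup, spoon and coloured blocks look unmoved. The gripper is clear.

```bash
python3 -c "
from workcell import ticket
print(ticket.job_done())"
```

```text
the job is handed in; nothing more can be done
None
```

The loose piece was in the right tin, which now stands in the middle of the scale's plate. The job was handed in at about 41 s of the 72 s allowed.

**Test:** I lifted the tins left, middle, right and rocked each about ±24° end to end. The moment about the tin's y axis changed by about 0.015 N·m for the left tin and 0.005 for the middle, so both discs are stuck. For the right tin it went from +0.065 to −0.073 N·m, so that disc slides.

**Placing:** I set the right tin down gently, with its length across the plate (along the scale's y).

**Last checks:**
- **Tin on the scale:** its top is at 0.0855 m, so it stands flat. After correcting the side camera's offset, its centre is within about 2 mm of the measured plate centre. The wrist camera's own estimate agrees across the width but not along the length, because the tin's end was cut off in that picture.
- **Other two tins:** by the wrist camera, both are back within about 1 mm and upright.
- **Things around:** they look unmoved in the side picture. Of these I measured only the blue block (by the side camera, unmoved to well under 1 mm).

**What went wrong:** on the first approach to the left tin the last joint reached its range limit and the hand stopped short. I turned the hand half round and carried on; nothing was touched. The side camera read about 3 mm (x) and 6 mm (y) off the wrist camera, so I relied on the wrist camera for positions.

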